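Shut the breakfast caddy

TASK

Breakfast is over: close up the wooden caddy with the fingertips alone, pushing both open drawers fully home and pushing the lid down until it lies flat and shut. Push from the outside only, without reaching in or pinching the drawers or the lid, and without slamming anything. Leave the jam pots on the lazy Susan and the egg cup where they stand, neither lifted nor knocked.

Things in the scene. Friction and masses are not known exactly. Their poses are not given: they have to be found in the camera images.
- caddy: The breakfast caddy: a fixed brown wooden box standing on the table, 150 deep (its x) x 260 wide (its y) x 85 high without the lid. Origin: centre of its underside. Its front, with two drawers side by side, faces its own -x (roughly towards the robot); its own +y is its left side as seen from the robot. Box walls 8 mm; an open shallow tray lies under the lid.
- left_drawer (a joint): Left drawer (caddy y = +62.5 mm), metres pulled out: 0 = fully home, front flush with the caddy's front face; 0.07 = stop. Slides in along the caddy's +x. Stays where it is left; sliding friction about 1.5 N.
- right_drawer (a joint): Right drawer (caddy y = -62.5 mm), same measure and behaviour as the left one.
- left_drawer_face (a point): Centre of the outer face of the left drawer's plain, handle-less front, 115 wide x 48 high (10 to 58 mm above the table), a pale wood panel 12 mm thick. Axes as the caddy's. Behind it an open tray 120 mm deep, coffee spoons fixed in it; tray and the panel's back are not to be touched.
- right_drawer_face (a point): The same point of the right drawer, which has the same size.
- lid (a joint): Lid angle in rad: 0 = shut, lying flat on the caddy's rim; 1.57 = standing upright; 1.75 = stop. Stiff hinge (about 0.3 N m of friction): the lid stays at any angle and must be pushed all the way down; pushing at its free edge takes about 2 to 3 N.
- lid_hinge (a point): Middle of the lid's hinge line, which runs along the caddy's y on the far (+x) upper edge of the box: caddy x = +75 mm, 85 mm above the table. Axes turn with the lid; when shut they equal the caddy's.
- lid_edge (a point): Middle of the lid's free edge, 150 mm from the hinge line, half way through the thickness (5 mm off the hinge plane). The lid is a plain wooden board 150 x 260 x 10 mm, no knob; its outer face (lid's +z) looks up when shut, at 95 mm height, and away from the robot when upright. The inner face has a thin pale panel, 130 x 240 x 4 mm, not to be touched.
- turntable: Clear acrylic lazy Susan, disc 260 mm across, top 22 mm above the table, to the left of the caddy; it turns easily. Origin: centre underneath. Bystander.
- jam_pot0: Closed amber jam pot standing on the lazy Susan, 67 across x 77 high, 0.3 kg. Origin: centre of its underside. Bystander.
- jam_pot1: Closed amber jam pot standing on the lazy Susan, 67 across x 77 high, 0.3 kg. Origin: centre of its underside. Bystander.
- jam_pot2: Closed amber jam pot standing on the lazy Susan, 67 across x 77 high, 0.3 kg. Origin: centre of its underside. Bystander.
- egg_cup: White porcelain egg cup, 50 across x 60 high, standing on the table to the right of the caddy. Origin: centre of its underside. Bystander.

How it is judged:
By the outcome, as a careful person would: the job done as asked, in the order asked, and still so for the second after the job is handed in, with the robot touching nothing.
It also fails if it takes over 51 s, if anything falls off the work surface, if the arm or the gripper's body presses on something with over 40 N, if the wrist force passes 120 N, or if a joint passes its speed limit or range.

ROBOT

A 7-joint arm with a two-finger parallel gripper is mounted at the origin on the work surface. World frame = base frame: x ahead of the robot, y to its left, z up, the work surface at z = 0. Lengths are in mm, angles in rad, forces in N, time in s.
With the tool pointing down it reaches from about 350 to 900 mm from the base axis. Payload 8.1 kg.
Tool frame: the origin (TCP) lies on the mounting face of the last link; the fingertips stand 178 mm ahead of it and the grasp point (between the pads) lies 159 mm ahead of it; z points along the fingers, y is the line along which they close (so a half turn about z gives the same grasp; the last joint's range is limited). The gripper opens to 92 mm and grips with 3 to 60 N. Pads are 19 mm wide; open, the fingers measure 130 mm over their backs; the gripper's body (75 mm by 190 mm) begins 47 mm behind the grasp point.
Start: joints at [-0.103, 0.434, 0.025, 1.573, -0.012, 1.134, -0.075], TCP at [625.006, -0.025, 404.742] pointing down, gripper open.
Joint ranges: [-2.62, 2.62], [-0.44, 2.09], [-1.27, 1.32], [0.08, 2.57], [-1.32, 4.46], [0.12, 2], [-2.74, 2.74]. Speed limits (rad/s): [2.22, 2.22, 3.01, 3.01, 3.14, 3.14, 3.14].

INTERFACE

Orientations are given as a unit quaternion [x, y, z, w].
In Python, from bench import get_obs, optics, hand_in gives the robot as it stands.
- The arm moves only by the tool jog_arm, never from a script. Its argument "commands" is one flat list of numbers, 7 for each row, row after row: the closure in counts, from 0 (fully open) to 255 (shut), then the shift along the world's x, y, z in cm, then the turn, a rotation vector about the world's x, y, z in degrees. In form: [fingers, tx, ty, tz, rx, ry, rz, fingers, tx, ty, tz, rx, ry, rz, ...]. A call has 1 to 12 rows; each row is the pose to reach, as a shift and turn from the pose commanded when the call began; what a row does not reach only later rows make up. A row lasts 1/12 s, in which the tool goes at most 41.7 mm and 7.16 degrees, less where a joint would pass 70% of its speed; a pose out of reach is approached as far as the arm can. A call with a gripper value outside its range is refused whole. The fingers move at their own pace and stop on an object; "force" is the grip in N (left out, the last holds). Time passes only in rows, so rows that repeat a pose let the fingers close. It gives the time, the measured TCP pose, the force, the opening and the grip force at its end, in the units of the state.
- get_obs(): the state, without advancing time (a new reading comes with each control period).
- optics.grab_frame(name): name is "scene" or "side" or "wrist"; returns the picture (420x560x3 uint8, red, green, blue); there is no depth.
- optics.get_calibration(name): a dict with "fov_y" (degrees; the focal length in pixels is half the picture's height over the tangent of half this angle, whatever the lens; pixels are square), "cx", "cy" (the principal point, pixels), "pose" (4x4, takes a point from camera to world coordinates); the wrist camera has in their place "hand_eye" (4x4, takes a point from camera to tool coordinates, whose origin is the TCP and whose axes are the flange's). Camera axes: x right, y down, z forward; pixel columns grow to the right and rows downward; lengths in mm; the calibration is good to about 2 mm. The wrist camera is an equidistant fisheye: a pixel r from the principal point sees the ray r / f radians off the axis. A picture is of the moment at which its call begins: read the wrist's pose just before it. get_calibration takes no time and is no camera call.
- hand_in(): hands the job in; it is judged then, once.
Trained networks look in the newest picture that a camera, given by its name, has taken for a name from the list of things; names that differ only in an ending like _2 or _b are one class to them, and where a whole thing is asked for, a point or a joint stands for the part that bears it (a point fixed in the world has none). Each returns a list of dicts, best first, with "p" (0 to 1); they miss things now and then, are a little off and sometimes report something else, mostly with a low value. They report only what shows in the picture. A call takes as long as a camera call.
- optics.spot_in(label, camera): "pixel" ([column, row] in pixels, amid what is visible of it).
The state is a dict: "clock": time; "joints": joint angles; "qd": joint speeds; "effort": joint torques, N m; "tool_pos": TCP position; "eef_rot": TCP orientation; "force": force on the tool from outside, world axes, zero at the start; "ft_torque": the same for the moment, N m; "grip_width": finger opening in mm; "grip_force": force on a finger pad.
Only numpy, scipy, OpenCV 4.12 (cv2) and the standard library are available. Lean on these libraries where they do the work, as an engineer would, in place of code of your own. Each camera call takes 0.05 s, during which the arm holds its last target. There are 200 camera calls.

## Working session

There is one attempt and no reset: what is moved stays moved. The work goes in short steps, Python scripts to look and compute and a tool call to move; the robot and the scene stay as the last step left them, time stands still between calls to the robot, and variables do not carry over. Pictures are saved under pics/ and viewed, at most 10 in all, crops included, and the job is handed in when it is done.

Besides the shell and the picture viewer there is one more tool, called as name(argument=value, ...) on one line, values as JSON. jog_arm: Moves the arm, as the interface text tells. Its arguments: {"type":"object","properties":{"commands":{"type":"array"},"force":{"type":"number"}},"required":["commands"]}

```bash
mkdir -p pics; cat > h.py <<'E'
import numpy as np, cv2
from bench import get_obs, optics, hand_in
def ray(cam,px):
    c=optics.get_calibration(cam); f=210/np.tan(np.radians(c['fov_y']/2))
    d=np.array([(px[0]-c['cx'])/f,(px[1]-c['cy'])/f,1.]); T=np.array(c['pose'])
    return T[:3,3],T[:3,:3]@d
def onz(cam,px,z):
    o,d=ray(cam,px); return o+d*(z-o[2])/d[2]
def proj(cam,P):
    c=optics.get_calibration(cam); f=210/np.tan(np.radians(c['fov_y']/2)); T=np.array(c['pose'])
    q=(np.atleast_2d(P)-T[:3,3])@T[:3,:3]
    return np.c_[c['cx']+f*q[:,0]/q[:,2],c['cy']+f*q[:,1]/q[:,2]]
def save(cam,name):
    im=optics.grab_frame(cam); cv2.imwrite(f'pics/{name}.png',cv2.resize(im[:,:,::-1],(800,600),interpolation=cv2.INTER_CUBIC)); return im
E
python3 - <<'E'
from h import *
np.set_printoptions(precision=1,suppress=True)
for c in('scene','side'):
    save(c,c+'0'); k=optics.get_calibration(c); print(c,k['fov_y'],np.array(k['pose'])[:3,3])
    for l in('caddy','left_drawer_face','right_drawer_face','lid_edge','lid_hinge','jam_pot0','egg_cup','turntable'):
        print(l,[(np.round(r['pixel']),round(r['p'],2)) for r in optics.spot_in(l,c)][:3])
print(get_obs()['eef_rot'],get_obs()['clock'])
E
```

```text
scene 43.36775872467595 [ 744.7  966.1 1088.4]
caddy [(array([256., 218.]), 0.72)]
left_drawer_face [(array([301., 227.]), 0.85)]
right_drawer_face []
lid_edge [(array([226., 201.]), 0.72), (array([301., 224.]), 0.24)]
lid_hinge [(array([227., 201.]), 0.84), (array([272., 190.]), 0.39)]
jam_pot0 [(array([358., 318.]), 0.88), (array([228., 199.]), 0.69), (array([346., 365.]), 0.66)]
egg_cup [(array([230., 169.]), 0.47)]
turntable [(array([331., 349.]), 0.76)]
side 43.3356604729195 [-212.8 -739.2  820.9]
caddy [(array([308., 220.]), 0.72), (array([302., 261.]), 0.47)]
left_drawer_face [(array([258., 241.]), 0.95)]
right_drawer_face [(array([302., 260.]), 0.89)]
lid_edge [(array([320., 182.]), 0.59), (array([298., 260.]), 0.31)]
lid_hinge [(array([320., 181.]), 0.96)]
jam_pot0 [(array([173., 164.]), 0.94), (array([171., 190.]), 0.9), (array([213., 183.]), 0.59)]
egg_cup [(array([367., 270.]), 0.61)]
turntable [(array([190., 200.]), 0.57)]
[0.7 0.7 0.  0. ] 0.9
```

View pics/scene0.png

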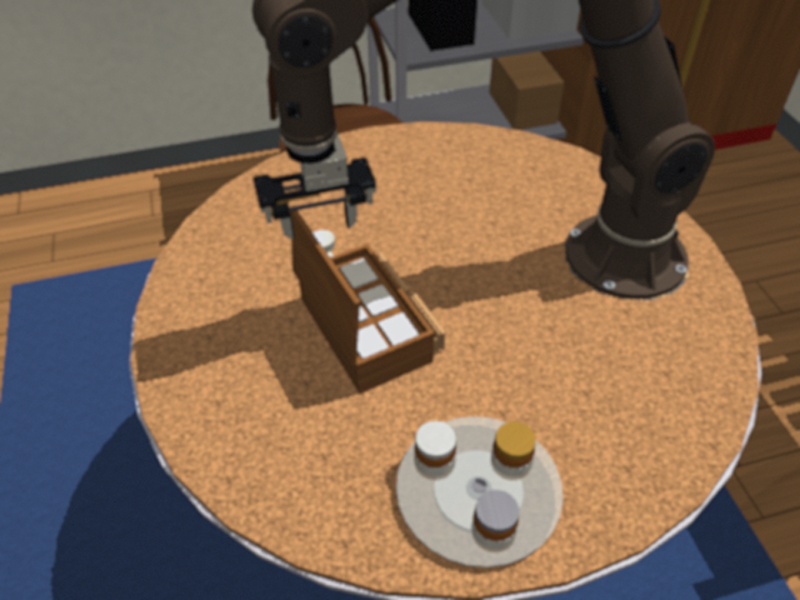

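View pics/side0.png

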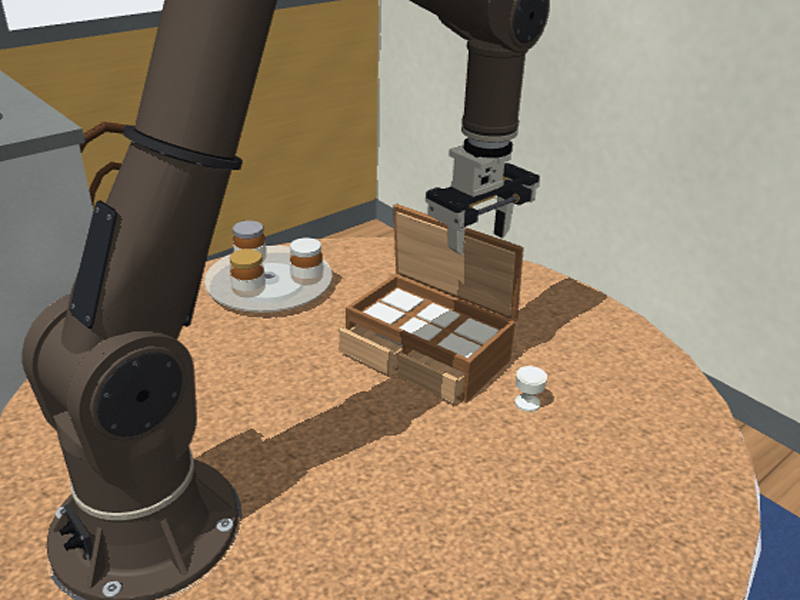

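The scene view shows the caddy with its lid upright and both drawers slightly out. The jam pots are at the left (about 475,480 in the 800-px scene view) and the egg cup at the right (530,388 in the side view). The open gripper is above the caddy. I'll zoom in next to measure corners.

```bash
python3 - <<'E'
import cv2
a=cv2.imread('pics/side0.png');
from h import *
for n,c,(x0,y0,w,h) in(('side','side',(230,138,160,150)),('scene','scene',(195,140,130,135))):
    im=optics.grab_frame(c)[:,:,::-1][y0:y0+h,x0:x0+w]
    cv2.imwrite(f'pics/{n}c.png',cv2.resize(im,None,fx=4,fy=4,interpolation=cv2.INTER_CUBIC))
E
```

```text
(no output)
```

View pics/sidec.png

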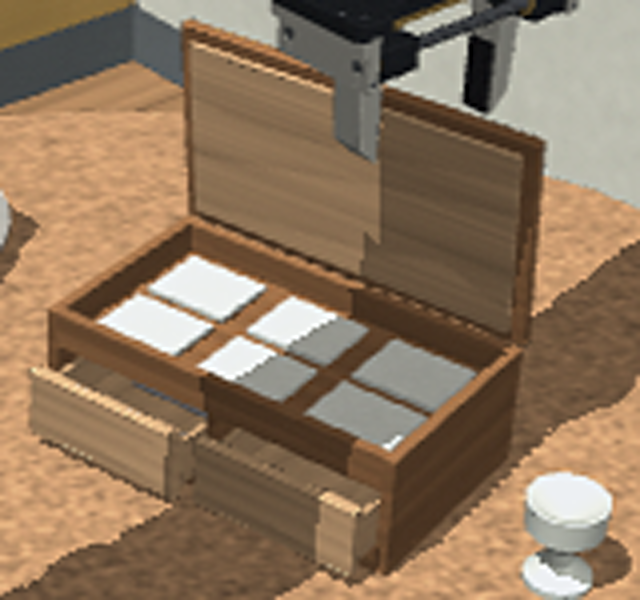

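View pics/scenec.png

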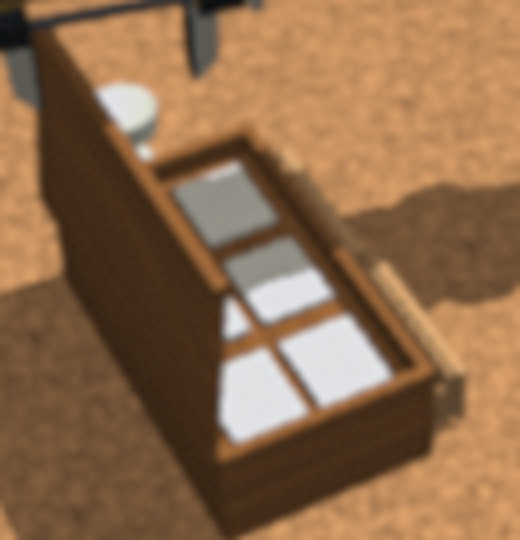

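The side crop shows the rim corners at (50,312), (395,460) and (521,350), the drawer tops at (32,370) and (360,520), and the lid's free edge from (185,35) to (543,140). The scene crop shows the rim corner at (433,370) and the lid's top-left corner at (222,290). I'll fit the caddy model to these.

```bash
cat > fit.py <<'E'
from h import *
from scipy.optimize import least_squares
S=lambda u,v:(230+u/4,138+v/4); C=lambda u,v:(195+u/4,140+v/4)
box=lambda x,y,z:(lambda p:np.array([x,y,z]))
lid=lambda y,t:(lambda p:np.array([75-150*np.cos(p[5])+t*np.sin(p[5]),y,85+150*np.sin(p[5])+t*np.cos(p[5])]))
dr=lambda i,y,z:(lambda p:np.array([-75-p[3+i],y,z]))
obs=[('side',S(50,312),box(-75,130,85)),('side',S(395,460),box(-75,-130,85)),('side',S(521,350),box(75,-130,85)),('side',S(385,572),box(-75,-130,0)),
('side',S(192,222),box(75,130,85)),
('side',S(187,42),lid(130,0)),('side',S(525,150),lid(-130,0)),('side',S(543,140),lid(-130,10)),
('side',S(32,370),dr(0,120,58)),('side',S(32,423),dr(0,120,10)),('side',S(170,437),dr(0,5,58)),('side',S(170,497),dr(0,5,10)),
('side',S(360,520),dr(1,-120,58)),('side',S(357,578),dr(1,-120,10)),('side',S(195,455),dr(1,-5,58)),
('scene',C(433,370),box(-75,130,85)),('scene',C(248,130),box(-75,-130,85)),('scene',C(430,453),box(-75,130,0)),('scene',C(230,537),box(75,130,0)),
('scene',C(222,290),lid(130,0)),('scene',C(38,30),lid(-130,5)),('scene',C(465,375),dr(0,120,58))]
def W(p,q):
    c,s=np.cos(p[2]),np.sin(p[2]); return np.array([p[0]+c*q[0]-s*q[1],p[1]+s*q[0]+c*q[1],q[2]])
def res(p): return np.concatenate([proj(c,W(p,f(p)))[0]-u for c,u,f in obs])
E
python3 - <<'E'
from fit import *
np.set_printoptions(precision=2,suppress=True)
r=least_squares(res,[650,0,0,30,30,1.5],loss='soft_l1',x_scale=[10,10,.1,10,10,.1]); p=r.x
print(p,np.degrees(p[2])); print(res(p).reshape(-1,2).round(1).tolist())
for n,q in(('L',(-75-p[3],62.5,34)),('R',(-75-p[4],-62.5,34)),('lid',(75-150*np.cos(p[5]),0,85+150*np.sin(p[5])))): print(n,W(p,q))
print(onz('side',[367,265],45),onz('scene',[358,318],77),onz('scene',[346,365],77),onz('scene',[435*.7,440*.7],77))
np.save('p.npy',p)
E
```

```text
[570.19  48.12   0.22  28.99  23.34   1.47] 12.511579431200925
[[-0.7, -0.9], [-0.0, 0.9], [0.4, -0.2], [-0.3, 1.3], [-1.0, -1.8], [-1.8, -4.6], [3.4, -0.6], [1.0, -0.1], [-0.4, -0.2], [-0.1, 1.9], [1.5, 0.0], [1.1, 0.7], [-1.2, -1.6], [-1.9, -0.1], [-0.0, -4.0], [0.1, 0.2], [-0.1, -2.4], [0.0, 0.5], [-1.7, 1.9], [1.2, -1.5], [-0.3, -3.3], [-0.3, -1.0]]
L [455.12  86.61  34.  ]
R [487.72 -34.2   34.  ]
lid [628.61  61.09 234.23]
[ 604.91 -147.47   45.  ] [424.18 419.55  77.  ] [488.06 516.26  77.  ] [529.33 363.17  77.  ]
```

jog_arm(commands=[0,0,0,4,0,0,0,0,0,0,8,0,0,-7,255,-4,1.4,8,0,0,-14,255,-8,2.8,8,0,0,-21,255,-12,4.2,8,0,0,-28,255,-16,5.6,8,0,0,-35,255,-20,7,8,0,0,-42,255,-22,7.6,8,0,0,-49,255,-22,7.6,8,0,0,-56,255,-22,7.6,8,0,0,-63,255,-22,7.6,8,0,0,-70,255,-22,7.6,8,0,0,-77], force=30)

```text
clock: 2.0
tool_pos: [404.7, 76.0, 485.1]
eef_rot: [0.994, 0.11, 0.0, -0.0]
force: [0.1, -0.0, 0.4]
grip_width: 29.6
grip_force: 0.0
```

```bash
python3 - <<'E'
from h import *
np.set_printoptions(precision=2,suppress=True)
o=get_obs(); print(o['tool_pos'],o['eef_rot'],o['grip_width'],o['clock'],o['joints'],o['force']); print(np.array(optics.get_calibration('wrist')['hand_eye']))
save('side','side1')
E
```

```text
[404.73  76.03 485.07] [ 0.99  0.11  0.   -0.  ] 29.581955330047677 2.0 [-0.37  0.01  0.05  1.92 -0.    1.21 -1.66] [ 0.09 -0.04  0.41]
[[ 0.   -0.96 -0.28 75.12]
 [ 1.    0.    0.   -0.09]
 [-0.   -0.28  0.96 19.59]
 [ 0.    0.    0.    1.  ]]
```

View pics/side1.png

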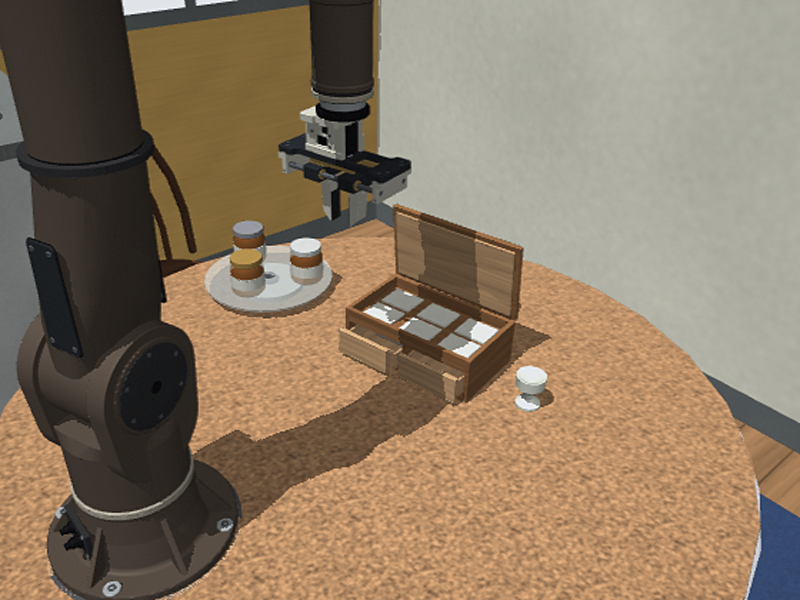

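The gripper is closed and clear of everything, in front of the left drawer with the lid untouched. Next I'll descend and push the left drawer.

jog_arm(commands=[255,0,0,-4,0,0,0,255,0,0,-8,0,0,0,255,0,0,-12,0,0,0,255,0,0,-16,0,0,0,255,0,0,-20,0,0,0,255,0,0,-24,0,0,0,255,0,0,-27,0,0,0,255,0.98,0.22,-27.3,0,0,0,255,1.95,0.43,-27.3,0,0,0,255,2.44,0.54,-27.3,0,0,0,255,2.93,0.65,-27.3,0,0,0,255,3.42,0.76,-27.3,0,0,0])

```text
clock: 3.05
tool_pos: [440.7, 84.0, 213.5]
eef_rot: [0.994, 0.113, 0.002, -0.0]
force: [0.5, -0.0, -0.5]
grip_width: 0.7
grip_force: 0.3
```

jog_arm(commands=[255,0.4,0.09,0,0,0,0,255,0.8,0.18,0,0,0,0,255,1.2,0.27,0,0,0,0,255,1.6,0.36,0,0,0,0,255,1.9,0.42,0,0,0,0,255,2.1,0.47,0,0,0,0,255,2.3,0.51,0,0,0,0,255,2.4,0.53,0,0,0,0,255,2.5,0.56,0,0,0,0,255,2.5,0.56,0,0,0,0])

```text
clock: 3.88
tool_pos: [464.3, 89.2, 211.7]
eef_rot: [0.994, 0.113, -0.0, 0.0]
force: [-1.3, -0.4, 0.7]
grip_width: 0.6
grip_force: 0.2
```

jog_arm(commands=[255,0.15,0.03,0,0,0,0,255,0.3,0.07,0,0,0,0,255,0.45,0.1,0,0,0,0,255,0.55,0.12,0,0,0,0,255,0.65,0.14,0,0,0,0,255,0.7,0.16,0,0,0,0,255,0.7,0.16,0,0,0,0])

```text
clock: 4.47
tool_pos: [470.5, 90.5, 211.6]
eef_rot: [0.994, 0.113, -0.001, 0.0]
force: [-5.0, -1.0, 3.5]
grip_width: 0.4
grip_force: 2.6
```

jog_arm(commands=[255,0.1,0.02,0,0,0,0,255,0.2,0.04,0,0,0,0,255,0.3,0.06,0,0,0,0,255,0.3,0.06,0,0,0,0])

```text
clock: 4.8
tool_pos: [471.3, 90.7, 211.1]
eef_rot: [0.994, 0.113, -0.004, 0.001]
force: [-14.8, -2.2, 11.8]
grip_width: 0.4
grip_force: 7.5
```

```bash
python3 - <<'E'
from h import *
p=np.load('p.npy')
o=get_obs(); print(o['tool_pos'],o['force'])
q=np.array(o['tool_pos'])[:2]-p[:2]; c,s=np.cos(p[2]),np.sin(p[2]); print('caddy x,y of tool',q@[c,s],q@[-s,c])
E
```

```text
[471.29284224  90.67162562 211.14796395] [-14.8404196   -2.24713188  11.75002586]
caddy x,y of tool -87.32642703135922 62.96535732293955
```

jog_arm(commands=[255,-0.5,-0.11,0,0,0,0,255,-2,-0.44,0,0,0,0,255,-4.5,-1,0,0,0,0,255,-4.9,-1.08,0,0,0,0,255,-4.1,-4.7,0,0,0,0,255,-3.3,-8.4,0,0,0,0,255,-2.5,-12.1,0,0,0,0,255,-2.2,-13.3,0,0,0,0,255,-1.2,-13.08,0,0,0,0,255,-0.2,-12.86,0,0,0,0,255,0.2,-12.77,0,0,0,0,255,0.5,-12.7,0,0,0,0])

```text
clock: 5.8
tool_pos: [480.1, -34.3, 211.7]
eef_rot: [0.993, 0.114, 0.0, -0.0]
force: [-1.9, -1.3, 0.3]
grip_width: 0.4
grip_force: 0.8
```

jog_arm(commands=[255,0.3,0.07,0,0,0,0,255,0.6,0.13,0,0,0,0,255,0.85,0.19,0,0,0,0,255,1.05,0.23,0,0,0,0,255,1.2,0.26,0,0,0,0,255,1.35,0.3,0,0,0,0,255,1.5,0.33,0,0,0,0,255,1.6,0.35,0,0,0,0,255,1.7,0.37,0,0,0,0,255,1.75,0.38,0,0,0,0])

```text
clock: 6.63
tool_pos: [496.8, -31.8, 211.8]
eef_rot: [0.994, 0.113, 0.0, 0.0]
force: [-1.7, 1.6, -0.5]
grip_width: 0.4
grip_force: 0.8
```

jog_arm(commands=[255,0.1,0.02,0,0,0,0,255,0.2,0.04,0,0,0,0,255,0.3,0.06,0,0,0,0,255,0.4,0.09,0,0,0,0,255,0.45,0.1,0,0,0,0,255,0.45,0.1,0,0,0,0])

```text
clock: 7.13
tool_pos: [498.7, -31.6, 211.3]
eef_rot: [0.994, 0.113, -0.003, 0.0]
force: [-13.1, -1.8, 9.4]
grip_width: 0.8
grip_force: 6.5
```

jog_arm(commands=[255,-0.5,-0.11,0,0,0,0,255,-2.5,-0.55,0,0,0,0,255,-5,-1.1,0,0,0,0,255,-5,-1.1,4,0,0,0,255,-5,-1.1,8,0,0,0,255,-5,-1.1,12,0,0,0,255,-5,-1.1,16,0,0,0,255,-5,-1.1,20,0,0,0,255,-5,-1.1,24,0,0,0,255,-5,-1.1,27,0,0,0,255,-2,0.4,27,0,0,0,255,1,1.9,27,0,0,0])

```text
clock: 8.13
tool_pos: [511.8, -12.6, 485.4]
eef_rot: [0.994, 0.112, 0.004, 0.0]
force: [0.4, -0.2, 0.2]
grip_width: 0.4
grip_force: 0.0
```

```bash
python3 - <<'E'
from h import *
save('side','side2')
E
```

```text
(no output)
```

View pics/side2.png

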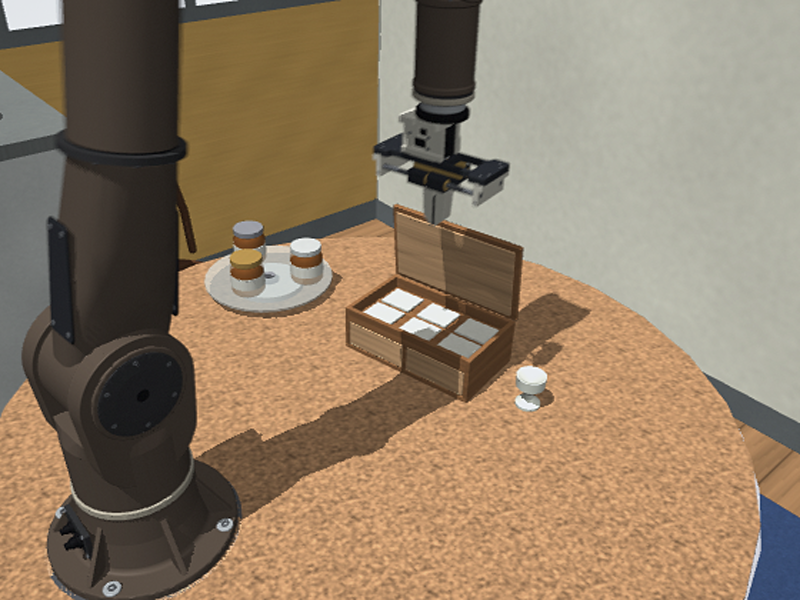

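Both drawers are flush and the lid is still upright. Next I'll go over and behind the lid.

jog_arm(commands=[255,3.5,1.7,0,0,0,0,255,7,3.4,0,0,0,0,255,10.5,5.1,0,0,0,0,255,14,6.8,0,0,0,0,255,17,8.4,0,0,0,0,255,18,8.8,0,0,0,0,255,18,8.8,0,0,0,0,255,18,8.8,-3,0,0,0,255,18,8.8,-6,0,0,0,255,18,8.8,-9,0,0,0,255,18,8.8,-10.2,0,0,0,255,18,8.8,-10.2,0,0,0])

```text
clock: 9.18
tool_pos: [689.9, 75.4, 376.7]
eef_rot: [0.994, 0.113, -0.003, 0.0]
force: [-1.1, 0.3, -0.0]
grip_width: 0.5
grip_force: 0.0
```

```bash
python3 - <<'E'
from h import *
np.set_printoptions(precision=2,suppress=True)
save('side','side3')
p=np.load('p.npy');c,s=np.cos(p[2]),np.sin(p[2])
o=get_obs();T=np.array(o['tool_pos']);q=T[:2]-p[:2];print(T,o['force'],'caddy',q@[c,s],q@[-s,c])
# TCP path: tip corner (12.3 towards -x) at lid radius r, on outer face (10)
r=122
for th in np.r_[1.5:-.01:-.125]:
    x=75-r*np.cos(th)+10*np.sin(th)+12.3; z=85+r*np.sin(th)+10*np.cos(th)+178
    w=np.array([p[0]+c*x,p[1]+s*x,z]); print(round(th,3),w,(w-T)/10)
E
```

```text
[690.75  75.62 379.34] [-0.71  0.46  0.8 ] caddy 123.65495347936881 0.7258962549763356
1.5 [656.73  67.32 385.4 ] [-3.4  -0.83  0.61]
1.375 [641.82  64.02 384.61] [-4.89 -1.16  0.53]
1.25 [627.12  60.75 381.93] [-6.36 -1.49  0.26]
1.125 [612.87  57.59 377.39] [-7.79 -1.8  -0.19]
1.0 [599.28  54.57 371.06] [-9.15 -2.1  -0.83]
0.875 [586.56  51.75 363.05] [-10.42  -2.39  -1.63]
0.75 [574.92  49.17 353.48] [-11.58  -2.64  -2.59]
0.625 [564.54  46.87 342.49] [-12.62  -2.88  -3.68]
0.5 [555.57  44.88 330.27] [-13.52  -3.07  -4.91]
0.375 [548.16  43.23 316.99] [-14.26  -3.24  -6.23]
0.25 [542.43  41.96 302.87] [-14.83  -3.37  -7.65]
0.125 [538.46  41.08 288.13] [-15.23  -3.45  -9.12]
0.0 [536.31  40.6  273.  ] [-15.44  -3.5  -10.63]
```

View pics/side3.png

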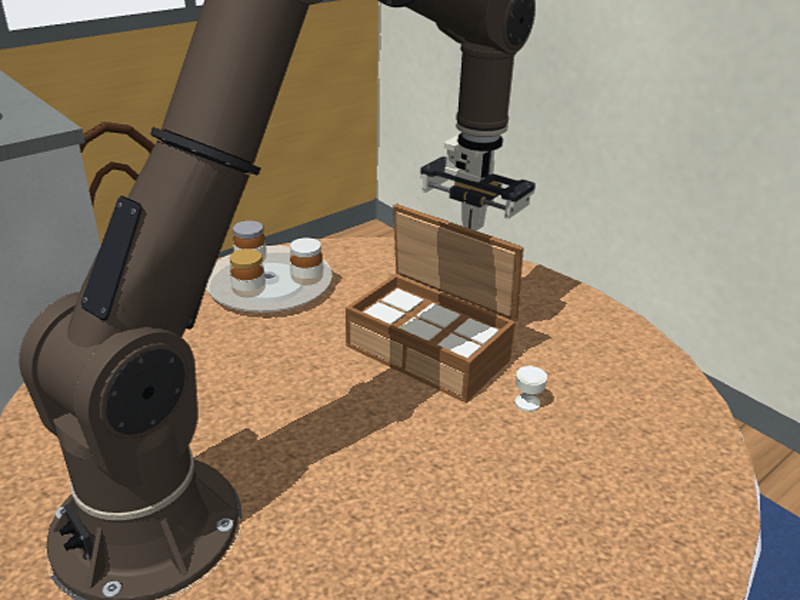

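The tip is behind the lid, about 30 mm below its free edge. Next I'll push along the arc.

jog_arm(commands=[255,-1.2,-0.3,0.2,0,0,0,255,-2.2,-0.5,0.4,0,0,0,255,-2.8,-0.65,0.5,0,0,0,255,-3.4,-0.8,0.6,0,0,0,255,-4,-0.93,0.55,0,0,0,255,-4.9,-1.15,0.5,0,0,0,255,-5.6,-1.3,0.4,0,0,0,255,-6.4,-1.5,0.25,0,0,0,255,-7.1,-1.65,0.05,0,0,0,255,-7.8,-1.8,-0.2,0,0,0,255,-8.5,-1.95,-0.5,0,0,0,255,-9.15,-2.1,-0.85,0,0,0])

```text
clock: 10.23
tool_pos: [599.0, 55.0, 371.0]
eef_rot: [0.994, 0.113, -0.0, 0.0]
force: [1.6, 0.1, 2.2]
grip_width: 0.4
grip_force: 1.1
```

jog_arm(commands=[255,-0.64,-0.14,-0.38,0,0,0,255,-1.27,-0.28,-0.8,0,0,0,255,-1.87,-0.41,-1.27,0,0,0,255,-2.44,-0.54,-1.76,0,0,0,255,-2.97,-0.66,-2.3,0,0,0,255,-3.47,-0.77,-2.86,0,0,0,255,-3.94,-0.87,-3.46,0,0,0,255,-4.37,-0.97,-4.08,0,0,0,255,-4.76,-1.05,-4.74,0,0,0,255,-5.11,-1.13,-5.41,0,0,0,255,-5.42,-1.2,-6.1,0,0,0,255,-5.69,-1.26,-6.82,0,0,0])

```text
clock: 11.23
tool_pos: [542.4, 42.5, 302.3]
eef_rot: [0.994, 0.113, -0.0, 0.0]
force: [-0.3, -0.6, 2.7]
grip_width: 0.5
grip_force: 0.8
```

Next: down to flat, slowing at the end.

jog_arm(commands=[255,-0.2,-0.05,-0.6,0,0,0,255,-0.35,-0.08,-1.1,0,0,0,255,-0.43,-0.1,-1.5,0,0,0,255,-0.5,-0.11,-1.85,0,0,0,255,-0.54,-0.12,-2.15,0,0,0,255,-0.57,-0.13,-2.4,0,0,0,255,-0.6,-0.13,-2.6,0,0,0,255,-0.6,-0.13,-2.75,0,0,0,255,-0.6,-0.13,-2.9,0,0,0,255,-0.6,-0.13,-3,0,0,0,255,-0.6,-0.13,-3,0,0,0])

```text
clock: 12.15
tool_pos: [536.8, 41.3, 273.4]
eef_rot: [0.994, 0.113, 0.0, 0.0]
force: [-2.1, -0.6, 3.7]
grip_width: 0.2
grip_force: 1.9
```

jog_arm(commands=[255,0,0,-0.1,0,0,0,255,0,0,-0.2,0,0,0,255,0,0,-0.3,0,0,0,255,0,0,-0.35,0,0,0,255,0,0,-0.35,0,0,0,255,0,0,-0.35,0,0,0])

```text
clock: 12.65
tool_pos: [536.7, 41.3, 272.8]
eef_rot: [0.994, 0.113, 0.001, -0.0]
force: [-14.2, -1.9, 41.5]
grip_width: 0.5
grip_force: 21.1
```

jog_arm(commands=[255,0,0,0.3,0,0,0,255,0,0,1,0,0,0,255,0,0,4,0,0,0,255,0,0,8,0,0,0,255,0,0,12,0,0,0,255,-3,-0.7,14,0,0,0,255,-6,-1.3,15,0,0,0,255,-9,-2,15,0,0,0,255,-12,-2.6,15,0,0,0,255,-12,-2.6,15,0,0,0,255,-12,-2.6,15,0,0,0])

```text
clock: 13.57
tool_pos: [415.8, 15.0, 420.1]
eef_rot: [0.994, 0.113, 0.001, -0.0]
force: [0.2, -0.3, -0.2]
grip_width: 0.6
grip_force: 0.0
```

```bash
python3 - <<'E'
from h import *
a=optics.grab_frame('side')[130:300,120:400,::-1]; b=optics.grab_frame('scene')[140:280,190:400,::-1]
a=cv2.resize(a,(560,340),interpolation=3); b=cv2.resize(b,(390,260),interpolation=3)
im=np.zeros((600,560,3),np.uint8); im[:340]=a; im[340:,:390]=b; cv2.imwrite('pics/end.png',im); print(get_obs()['tool_pos'],get_obs()['clock'])
E
```

```text
[417.4713995   15.46664446 419.96742347] 13.6667
```

View pics/end.png

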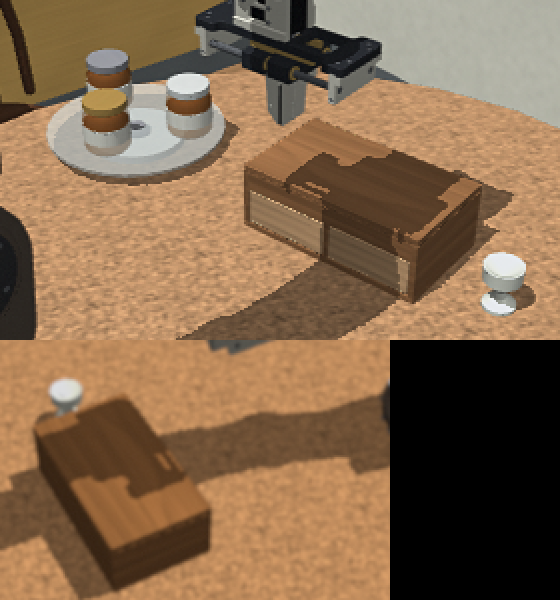

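The lid is flat, both drawers are flush, the pots and egg cup are where they were, and the arm is clear.

```bash
python3 -c "
from bench import hand_in; print(hand_in())"
```

```text
the job is handed in; nothing more can be done
None
```

The caddy is closed: both drawers are fully home, the lid is flat and shut, the jam pots and egg cup were left untouched, and the job was handed in after about 14 s.

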